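# Open the locked specimen transport case

## Robot

A 6-joint arm with a two-finger parallel gripper is mounted at the origin on the work surface. World frame = base frame: x ahead of the robot, y to its left, z up, the work surface at z = 0. Lengths are in mm, angles in degrees, forces in N, time in s.
With the tool pointing down it reaches from about 350 to 875 mm from the base axis. Payload 4.2 kg.
Tool frame: the origin (TCP) lies on the centre line of the jaws, within the pads' length; the fingertips stand tips_ahead ahead of it and the grasp point (between the pads) lies 5 mm behind it (tips_ahead is the distance from the TCP to the fingertips, in mm); z points along the fingers, y is the direction in which the jaws open and shut (so a half turn about z gives the same grasp; the last joint's range is limited). The gripper opens to 85 mm and grips with 20 to 120 N. Pads are 22 mm wide; open, the fingers measure 114 mm over their backs; the gripper's body (76 mm by 85 mm) begins 54 mm behind the grasp point. The pads swing forward as they close: fully open they stand 13 mm farther back than shut.
Start: joints at [81.566, 22.042, 0.453, 0, -68.411, -14.817], TCP at [246.688, 574.234, 245.312] pointing down, gripper open.
Joint ranges: [-179.83, 179.83], [-69.29, 118.12], [-61.27, 80.66], [-181.25, 117.63], [-171.15, -9.14], [-177.46, 177.46]. Speed limits (degrees/s): [159.86, 159.86, 180, 180, 180, 180].

## Interface

Orientations are given as a 3x3 rotation matrix whose columns are the frame's x, y, z axes.
In Python, from station import * gives the robot as it stands.
- The arm moves only by the shell command python3 -m jog 'ROWS' [OPENING] [FORCE]. ROWS is JSON, a list of rows, each a list of 2 entries, a list of its own where there are three numbers: the shift along the tool's x, y, z in cm, then the turn about the tool's z in degrees. A call has 1 to 12 rows; each row is the pose to reach, as a shift and turn from the pose commanded when the call began, along the tool's axes at that moment; what a row does not reach only later rows make up. A row lasts 1/12 s, in which the tool goes at most 41.7 mm and 7.16 degrees, less where a joint would pass 70% of its speed; a pose out of reach is approached as far as the arm can. A call with a gripper value outside its range is refused whole. OPENING is the opening, from -1 (shut) to 1 (fully open), set as the call begins (- or left out, the last holds). The fingers move at their own pace and stop on an object; FORCE is the grip in N (left out, the last holds). Time passes only in rows, so rows that repeat a pose let the fingers close. It gives the time, the measured TCP pose, the force and the opening at its end, in the units of the state.
- get_obs(): the state, without advancing time (a new reading comes with each control period).
- camera(name): name is "side" or "top"; returns the picture (480x640x3 uint8, red, green, blue); there is no depth.
- camera_params(name): a dict with "K" (3x3 intrinsics, pixels), "k1" (the pictures are not rectified: a ray, as slopes to the right and down, at radius r is drawn at 1 + k1 r^2 times it, then the intrinsics apply), "rvec" (rotation vector, rad) and "tvec" (3), from world to camera coordinates, as OpenCV has them. Camera axes: x right, y down, z forward; pixel columns grow to the right and rows downward; lengths in mm; the calibration is good to about 2 mm. A picture is of the moment at which its call begins. camera_params takes no time and is no camera call.
- sign_off(): hands the job in, once; it reports no verdict.
The state is a dict: "t": time; "q": joint angles; "joint_vel": joint speeds; "joint_efforts": joint torques, N m; "tcp_pos": TCP position; "tool_rot": TCP orientation; "force": force on the tool from outside, world axes, zero at the start; "ft_torque": the same for the moment, N m; "grip_width": finger opening in mm.
Only numpy, scipy, OpenCV 4.12 (cv2) and the standard library are available. Lean on these libraries where they do the work, as an engineer would, in place of code of your own. Each camera call takes 0.05 s, during which the arm holds its last target.

## Task

Open the specimen transport case so that its tubes can be unpacked: slide the safety tab along the front all the way to the end of its travel, lift the catch's flap right up, then raise the lid past upright so that it falls back and rests wide open on its stop. Leave the catch up and the tab released, and do not disturb the other things on the counter.

Things in the scene. Friction and masses are not known exactly. Their poses are not given: they have to be found in the camera images.
- case: grey plastic transport case, heavy, does not shift. 160 mm deep (x), 300 wide (y), 112 tall: base 80, lid 32. Origin: centre of its underside, on the counter; +x to the rear (hinge) side, -x out of the front, which carries tab and catch and faces the robot's right (world -y), turned up to 35 degrees towards the robot; z up. Front wall at x = -80 mm. The folded black handle on the lid is fixed.
- tab_thumb (a point): centre of the safety tab's black upright thumb piece: 28 mm long in the case's x (17 to 45 mm out from the front wall), 10 thick in y, 34 tall (51 to 85 mm above the counter). Locked: x -111, y +84, z 68 mm in the case frame, 54 mm clear of the flap. Its steel bolt crosses in front of the catch's claw. Push it towards the case's +y: about 3 N, stays where left, hard stop at each end.
- tab (a joint): slide of the safety tab in m: 0 = locked, grows towards the case's +y, 0.032 = hard stop, released. It may start up to 6 mm along, still locking. The claw is blocked below about 0.023.
- latch_pivot (a point): the catch's pivot axis (parallel to the case's y), on the front of the lid: at x = -88, y = 0, z = 100 mm in the case frame while the lid is shut.
- latch_end (a point): centre of the outer end (9 mm thick roll) of the catch's steel flap: a flat plate 50 mm wide (y -25 to +25), 5 thick, straight from the pivot to this end 70 mm away. Closed, it slopes outward and 25 degrees down; this end is 71 mm out from the front wall, 70 mm above the counter, free below. Its claw leg (46 mm straight down from the pivot) holds the lid until the flap is lifted about 0.4 rad.
- latch (a joint): angle of the catch in rad: 0 = closed; grows as the flap's end goes out and up; 1.9 = stop, flap nearly upright (relative to the lid). Needs 1 to 2 N at its end and stays where it is left. Blocked within 0.1 rad until the tab is released.
- lid_lip (a point): middle of the outer lower edge of the lid's finger lip: an aluminium ledge along the lid's front, 18 mm out from the front wall, 85 mm long (case y from -130 to -45 mm), 6 mm thick, underside 81 mm above the counter when shut, with free space below it. Hook under it to raise the lid.
- lid_hinge (a point): point in the middle of the lid's hinge axis (parallel to the case's y) at the rear: x = +87, y = 0, z = 80 mm in the case frame. Does not move; the lid's front edge swings about it on a 167 mm radius.
- lid (a joint): lid angle in rad: 0 = shut, 1.57 = upright, 1.92 = stop, wide open leaning back. Takes about 3 to 5 N at the lip to raise; balances at about 1.3 (the raised catch leans it back): below that it falls shut by itself, above it falls back onto its stop.
- glove_box: bystander: carton of gloves, 240 x 120 x 70 mm, white with a dark band, behind the case. Origin under its centre.
- kit_box: bystander: open white carton of sachets, 140 x 100 x 66 mm, behind the case, clear of the opening lid. Origin under its centre.
- marker: bystander: marker pen lying on the counter, 137 mm long, 15 mm thick, in front of the case (190 mm or more out from the front wall). Origin at its middle, on the counter.

How it is judged (in metres and radians):
On the way, in this order (a step that is already met when the one before it is completed fails the run):
1. the safety tab is slid to its released end while the catch is still closed (value of joint tab above 0.026 m and value of joint latch below 0.2 rad), for 0.2 s.
2. the catch's flap is lifted up while the lid is still shut (value of joint latch above 1 rad and value of joint lid below 0.1 rad), for 0.2 s.
At the end, for the whole second after the job is handed in: the lid rests still on its open stop (angle above 1.85 of 1.92 rad), the catch is still up (above 0.9 rad) and the tab still at its released end (beyond 26 of 32 mm) (value of joint lid above 1.85 rad and velocity of joint lid between -0.05 and 0.05 rad/s and value of joint latch above 0.9 rad and value of joint tab above 0.026 m); the robot touches nothing.
It fails at once if a bystander (glove carton, sachet carton or marker) is moved more than 20 mm (distance of any of glove_box, kit_box, marker from where it was at the start of the episode above 0.02 m).
It also fails if it takes over 58 s, if anything falls off the work surface, if the arm or the gripper's body presses on something with over 40 N, if the wrist force passes 120 N, or if a joint passes its speed limit or range.

## Working session

There is one attempt and no reset: what is moved stays moved. The work goes in short steps, Python scripts to look and compute and a shell command to move; the robot and the scene stay as the last step left them, time stands still between calls to the robot, and variables do not carry over. Pictures are saved under pics/ and viewed, and the job is handed in when it is done.

```bash
ls; mkdir -p pics
python3 - <<'E'
from station import *
import cv2,json
o=get_obs();print(o)
for n in("side","top"):
    cv2.imwrite(f"pics/{n}0.png",camera(n)[:,:,::-1]);print(n,camera_params(n))
E
```

```text
pics
{'t': 0.0, 'q': array([ 8.15680622e+01,  2.20893888e+01,  3.80671093e-01, -2.93327312e-02,
       -6.84093698e+01, -1.48154813e+01]), 'joint_vel': array([-0.02657314,  0.0624897 , -0.12849033,  0.07822192, -0.05476592,
        0.04563839]), 'joint_efforts': array([ 8.75768146e-04, -3.92288840e+01,  1.88402832e+01,  4.18640703e+00,
       -4.67564343e-03,  1.03624987e-05]), 'tcp_pos': array([246.4625163 , 573.76363683, 244.24119218]), 'tool_rot': array([[ 9.18734451e-01, -3.94875185e-01, -7.73095763e-04],
       [-3.94875936e-01, -9.18732343e-01, -1.96888778e-03],
       [ 6.71968445e-05,  2.11416195e-03, -9.99997763e-01]]), 'force': array([ 0.12175114, -0.39795866,  0.83016636]), 'ft_torque': array([-0.01709411,  0.07152992, -0.01094282]), 'grip_width': 85.37747528349426}
side {'K': array([[463.28691948,   0.        , 326.19541353],
       [  0.        , 463.28691948, 239.96629822],
       [  0.        ,   0.        ,   1.        ]]), 'k1': -0.10196683033240529, 'rvec': array([ 2.18692718, -0.49289105,  0.27478092]), 'tvec': array([-461.37520929,  268.84725988,  643.84072052])}
top {'K': array([[588.6761355 ,   0.        , 318.52218156],
       [  0.        , 588.6761355 , 227.00474055],
       [  0.        ,   0.        ,   1.        ]]), 'k1': -0.16038636952468474, 'rvec': array([ 2.15367163, -2.18959588,  0.04024234]), 'tvec': array([ 137.41117034,  579.15206983, 1195.22081641])}
```

View pics/side0.png

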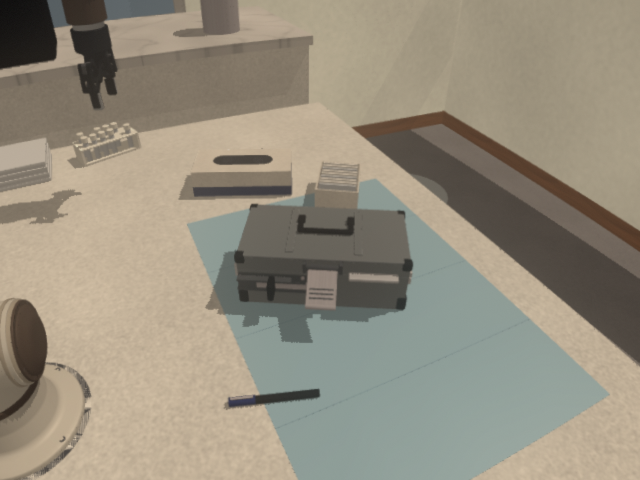

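View pics/top0.png

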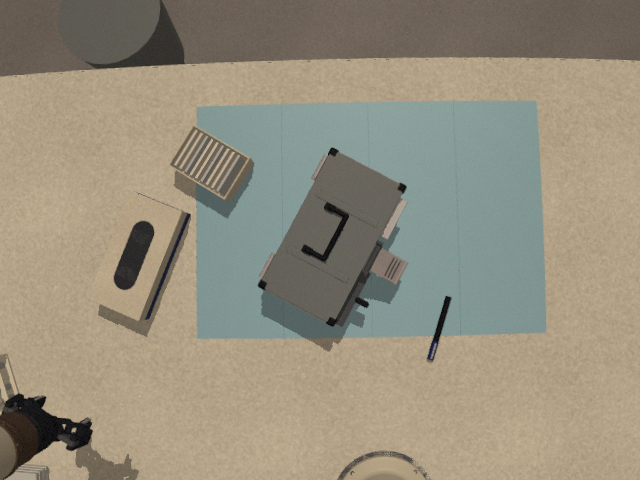

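Run:
```python
import station
print([ (n,getattr(station,n)) for n in dir(station) if not n.startswith('__')])
```

```text
[('MotionError', <class 'station.MotionError'>), ('camera', <function make.<locals>.drawn_camera at 0x7fd7539f40e0>), ('camera_params', <function make.<locals>.<lambda> at 0x7fd7539f4680>), ('get_obs', <function make.<locals>.<lambda> at 0x7fd7539f45e0>), ('sign_off', <function connect.<locals>.done at 0x7fd75396b740>), ('tips_ahead', 14.0)]
```

```bash
cat > h.py <<'E'
import numpy as np, cv2
from station import *
def cam(n):
    p=camera_params(n);R=cv2.Rodrigues(np.array(p['rvec']))[0];return p['K'],p['k1'],R,np.array(p['tvec']).ravel()
def ray(n,uv):
    K,k1,R,t=cam(n)
    d=cv2.undistortPoints(np.array([[uv]],float),K,np.array([k1,0,0,0.]))[0,0]
    return -R.T@t, R.T@np.array([d[0],d[1],1.])
def onz(n,uv,z):
    c,d=ray(n,uv);return c+d*(z-c[2])/d[2]
def px(n,P):
    K,k1,R,t=cam(n)
    return cv2.projectPoints(np.atleast_2d(np.array(P,float)),cv2.Rodrigues(R)[0],t,K,np.array([k1,0,0,0.]))[0][:,0]
def tri(uvt,uvs):
    a,d=ray('top',uvt);b,e=ray('side',uvs)
    s=np.linalg.lstsq(np.c_[d,-e],b-a,rcond=None)[0]
    return (a+d*s[0]+b+e*s[1])/2, np.linalg.norm(a+d*s[0]-b-e*s[1])
E
python3 - <<'E'
import cv2
a=cv2.imread('pics/top0.png')[140:340,250:450];cv2.imwrite('pics/topz.png',cv2.resize(a,(800,800),interpolation=2)[:, :][0:800][:600] if 0 else cv2.resize(a,(600,600),interpolation=2))
a=cv2.imread('pics/side0.png')[190:320,220:430];cv2.imwrite('pics/sidez.png',cv2.resize(a,(800,496),interpolation=2))
from h import *
for uv in [(333,150),(405,186),(333,325),(260,286)]: print(onz('top',uv,112).round(1))
E
```

```text
[724.   94.7 112. ]
[651.2 -42.4 112. ]
[388.1 100.4 112. ]
[464.  238.8 112. ]
```

View pics/topz.png

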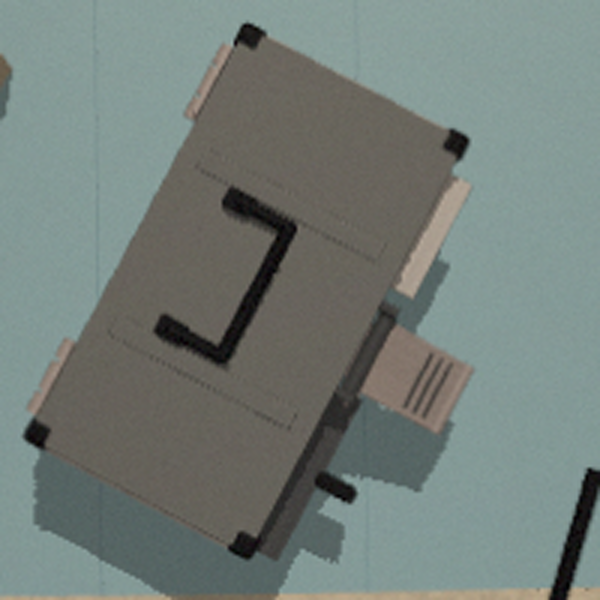

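View pics/sidez.png

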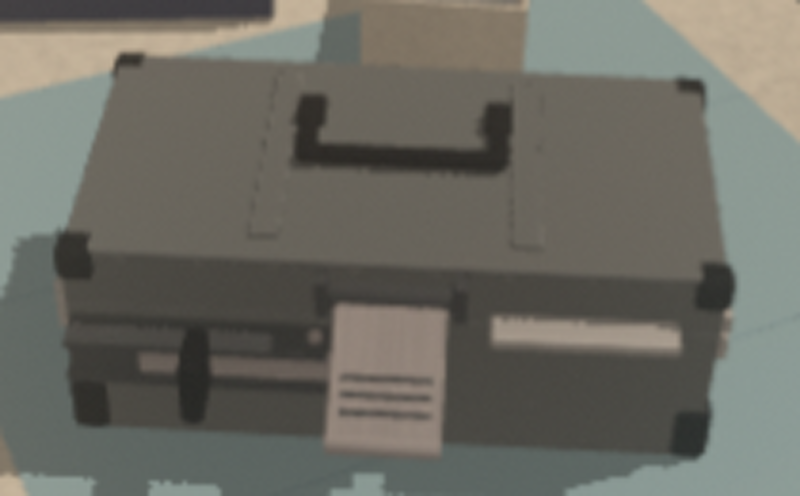

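```bash
cat >> h.py <<'E'
def fit(W,C):
    W=np.array(W)[:,:2];C=np.array(C,float)
    w=W-W.mean(0);c=C-C.mean(0)
    a=np.arctan2((c[:,0]*w[:,1]-c[:,1]*w[:,0]).sum(),(c*w).sum())
    R=np.array([[np.cos(a),-np.sin(a)],[np.sin(a),np.cos(a)]])
    return a,R,W.mean(0)-R@C.mean(0)
E
python3 - <<'E'
from h import *
uv=[(248,24),(470,140),(243,560),(22,438)]
C=[(80,-150),(-80,-150),(-80,150),(80,150)]
W=[onz('top',(250+u/3-.33,140+v/3-.33),112) for u,v in uv]
a,R,t=fit(W,C);print(np.degrees(a),t)
for w,c in zip(W,C): print(w.round(1),(R@c+t-w[:2]).round(1))
M=lambda p:np.r_[R@p[:2]+t,p[2]]
pts={'end':(-151,0,70),'endL':(-151,25,70),'endR':(-151,-25,70),'thumb':(-111,84,68),'thumbtop':(-111,84,85),'lipR':(-98,-130,84),'lipL':(-98,-45,84),'c1':(-80,-150,112),'c2':(-80,150,112),'b1':(-80,-150,0),'b2':(-80,150,0)}
for n,sc,o in(('top',3,(250,140)),('side',800/210,(220,190))):
    im=cv2.imread(f"pics/{'topz' if n=='top' else 'sidez'}.png")
    for k,p in pts.items():
        u=(px(n,M(np.array(p)))[0]-o+.5)*sc
        cv2.circle(im,tuple(int(x) for x in u),4,(0,0,255),1);print(n,k,u.round())
    cv2.imwrite(f"pics/{n}chk.png",im)
E
```

```text
60.5936811765949 [557.38945751 100.09722981]
[728.6  95.9 112. ] [-1.3  0.2]
[650.5 -45.  112. ] [-1.8  1.8]
[385.7 104.9 112. ] [ 1.8 -0.8]
[464.7 244.6 112. ] [ 1.3 -1.1]
top end [449. 402.]
top endL [431. 435.]
top endR [467. 369.]
top thumb [335. 485.]
top thumbtop [336. 487.]
top lipR [473. 189.]
top lipL [412. 303.]
top c1 [468. 143.]
top c2 [245. 558.]
top b1 [450. 165.]
top b2 [246. 542.]
side end [379. 448.]
side endL [320. 445.]
side endR [437. 451.]
side thumb [198. 375.]
side thumbtop [196. 348.]
side lipR [679. 357.]
side lipL [488. 346.]
side c1 [729. 285.]
side c2 [ 58. 248.]
side b1 [697. 461.]
side b2 [ 80. 425.]
```

View pics/topchk.png

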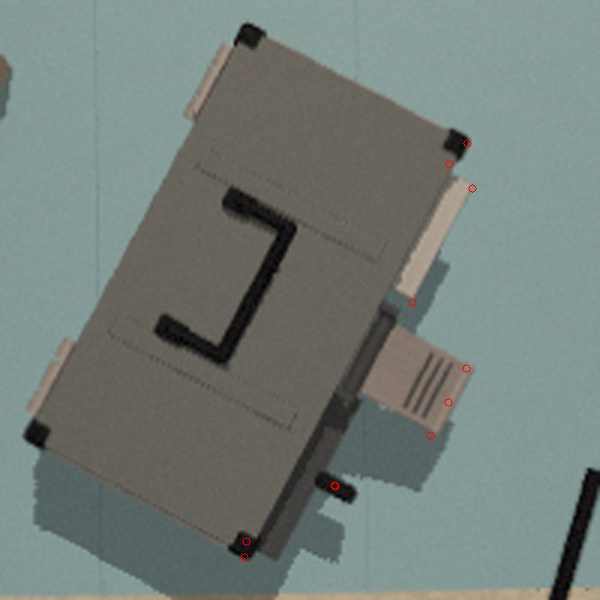

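View pics/sidechk.png

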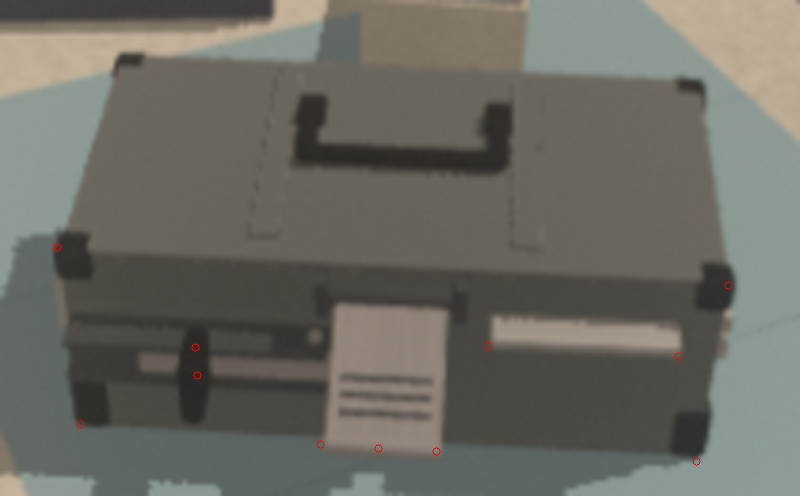

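```bash
cat >> h.py <<'E'
A=np.radians(60.6);RC=np.array([[np.cos(A),-np.sin(A)],[np.sin(A),np.cos(A)]]);TC=np.array([559.1,99.1])
def w(p): return np.r_[RC@np.array(p[:2],float)+TC,p[2]]
def tocase(P): return np.r_[RC.T@(np.array(P[:2])-TC),P[2]]
def st():
    o=get_obs();T=o['tool_rot'];yaw=np.degrees(np.arctan2(T[1,0],T[0,0]))
    print('t',round(o['t'],2),'case',tocase(o['tcp_pos']).round(1),'turn needed',round((yaw-(np.degrees(A)-180)+180)%360-180,2),'F',o['force'].round(1),'Fcase',(RC.T@o['force'][:2]).round(1),'w',round(o['grip_width'],1),'q',o['q'].round(0))
    return o
def go(p,o=None):
    o=o or get_obs();print(p,'shift cm',(o['tool_rot'].T@(w(p)-o['tcp_pos'])/10).round(2))
E
python3 - <<'E'
from h import *
o=st();go((-113,52,245),o)
E
```

```text
t 0.1 case [260.1 505.4 244.3] turn needed 96.14 F [-0.2 -0.2 -0.1] Fcase [-0.2  0.1] w 85.4 q [ 82.  22.   0.  -0. -68. -15.]
(-113, 52, 245) shift cm [4.109e+01 4.195e+01 2.000e-02]
```

```bash
python3 -m jog '[[[2,2,0],6],[[4.5,4.6,0],12],[[7,7.2,0],18],[[9.6,9.8,0],24],[[12.2,12.4,0],30],[[14.8,15,0],36],[[17.4,17.6,0],42],[[20,20.2,0],48],[[22.6,22.8,0],54],[[25.2,25.5,0],60],[[27.7,28.2,0],66],[[30,30.5,0],72]]' -1 40
python3 - <<'E'
from h import *
o=st();go((-113,52,245),o)
E
```

```text
t: 1.1
tcp_pos: [401.7, 173.3, 245.2]
tool_rot: [[-0.097, -0.995, -0.001], [-0.995, 0.097, -0.0], [0.0, 0.001, -1.0]]
force: [0.6, 0.2, 0.8]
grip_width: -0.2
t 1.1 case [-12.6 173.5 245.2] turn needed 23.84 F [0.6 0.2 0.8] Fcase [ 0.4 -0.5] w -0.2 q [ 45.   3. -24.  -0. -62. -50.]
(-113, 52, 245) shift cm [14.1  -7.06  0.02]
```

```bash
python3 -m jog '[[[2.5,-1.2,0],6],[[5.5,-2.8,0],12],[[8.5,-4.3,0],18],[[11.5,-5.8,0],23.9],[[14.1,-7.1,0],23.9],[[14.1,-7.1,3],23.9],[[14.1,-7.1,6],23.9],[[14.1,-7.1,6],23.9],[[14.1,-7.1,6],23.9]]'
python3 - <<'E'
from h import *
cv2.imwrite('pics/a.png',camera('side')[150:350,180:460,::-1].repeat(2,0).repeat(2,1));
cv2.imwrite('pics/at.png',camera('top')[140:340,250:450,::-1].repeat(3,0).repeat(3,1))
o=st();go((-113,53,72),o)
E
```

```text
t: 1.85
tcp_pos: [458.9, 28.1, 184.4]
tool_rot: [[-0.487, -0.873, -0.004], [-0.873, 0.487, -0.002], [0.004, 0.002, -1.0]]
force: [0.4, -0.0, 1.2]
grip_width: 0.2
t 1.95 case [-109.2   51.4  186.8] turn needed 0.32 F [1.1 0.7 0.2] Fcase [ 1.2 -0.6] w 0.5 q [ 24.   9. -27.   0. -54. -53.]
(-113, 53, 72) shift cm [ 0.39  0.19 11.48]
```

View pics/a.png

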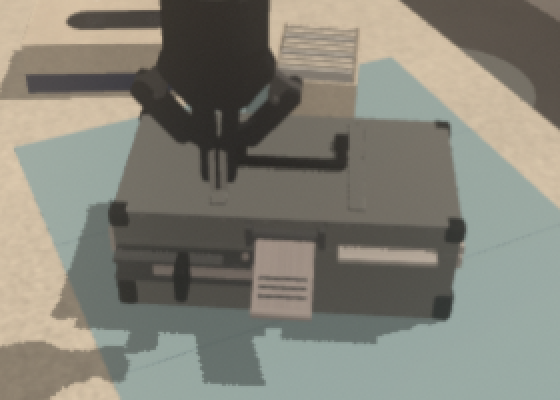

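View pics/at.png

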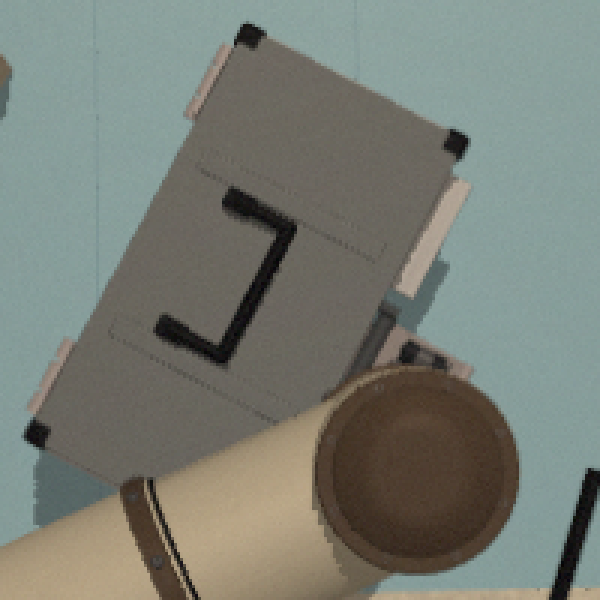

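Run:
```python
from h import *
o=st()
p=o['tcp_pos'].copy(); 
for dz in(0,-14): print((px('side',p+[0,0,dz])[0]-[180,150])*2)
go((-113,53,72),o)
```

```text
t 1.95 case [-109.2   51.4  186.8] turn needed 0.32 F [1.1 0.7 0.2] Fcase [ 1.2 -0.6] w 0.5 q [ 24.   9. -27.   0. -54. -53.]
[220.06369241 165.60773377]
[220.48552277 179.92404346]
(-113, 53, 72) shift cm [ 0.39  0.19 11.48]
```

```bash
python3 -m jog '[[[0.2,0.1,2.5],0.3],[[0.4,0.2,5],0.3],[[0.4,0.2,7.5],0.3],[[0.4,0.2,9],0.3],[[0.4,0.2,10.5],0.3],[[0.4,0.2,11.4],0.3],[[0.4,0.2,11.4],0.3],[[0.4,0.2,11.4],0.3]]'
python3 - <<'E'
from h import *
cv2.imwrite('pics/b.png',camera('side')[150:350,180:460,::-1].repeat(2,0).repeat(2,1));
o=st();go((-113,84,72),o)
E
```

```text
t: 2.62
tcp_pos: [457.0, 26.8, 72.3]
tool_rot: [[-0.491, -0.871, 0.002], [-0.871, 0.491, 0.0], [-0.001, -0.001, -1.0]]
force: [0.7, 0.1, 0.7]
grip_width: 0.1
t 2.67 case [-113.    53.3   72.6] turn needed 0.0 F [ 1.8 -0.3  0.2] Fcase [ 0.6 -1.8] w -0.1 q [ 24.  18. -35.   0. -36. -53.]
(-113, 84, 72) shift cm [-0.    3.07  0.05]
```

View pics/b.png

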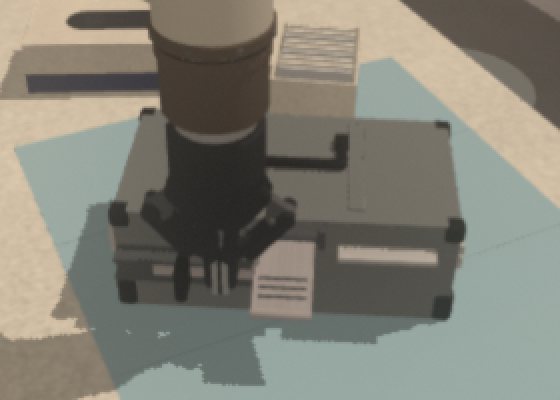

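```bash
python3 -m jog '[[[0,0.8,0],0],[[0,1.4,0],0],[[0,1.9,0],0],[[0,2.4,0],0],[[0,2.9,0],0],[[0,3.4,0],0],[[0,3.8,0],0],[[0,4.1,0],0],[[0,4.3,0],0],[[0,4.4,0],0],[[0,4.4,0],0]]'
python3 - <<'E'
from h import *
cv2.imwrite('pics/c.png',camera('side')[150:350,180:460,::-1].repeat(2,0).repeat(2,1));
o=st()
E
```

```text
t: 3.58
tcp_pos: [417.9, 48.0, 71.4]
tool_rot: [[-0.491, -0.871, 0.001], [-0.871, 0.491, 0.0], [-0.0, -0.0, -1.0]]
force: [1.5, -0.7, 2.0]
grip_width: 0.2
t 3.63 case [-113.9   98.    71.3] turn needed -0.05 F [ 1.6 -0.7  1.4] Fcase [ 0.2 -1.8] w -0.3 q [ 29.  16. -40.  -0. -34. -58.]
```

View pics/c.png

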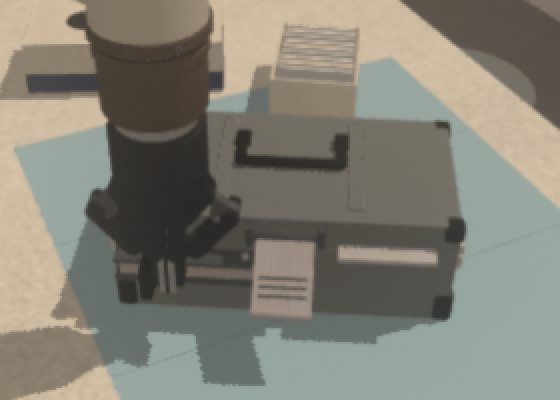

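```bash
python3 -m jog '[[[0,0.2,0],0],[[0,0.4,0],0],[[0,0.6,0],0],[[0,0.8,0],0],[[0,0.8,0],0]]'
python3 - <<'E'
from h import *
o=st()
E
```

```text
t: 4.05
tcp_pos: [416.9, 49.8, 71.8]
tool_rot: [[-0.488, -0.873, 0.011], [-0.873, 0.488, -0.002], [-0.003, -0.011, -1.0]]
force: [31.4, -33.5, -16.3]
grip_width: 0.1
t 4.05 case [-112.7   99.7   71.8] turn needed 0.22 F [ 31.4 -33.5 -16.3] Fcase [-13.8 -43.8] w 0.1 q [ 29.  15. -41.   1. -33. -59.]
```

```bash
python3 -m jog '[[[0,-1.0,0],0],[[0,-2.0,0],0],[[0,-2.0,-3],0],[[0,-2,-6],0],[[0,-2,-9],0],[[1,-4,-10],0],[[2,-6,-10],0],[[2.9,-8,-10],0],[[2.9,-9.5,-10],0],[[2.9,-10,-10],0],[[2.9,-10,-10],0]]' 1 25
python3 - <<'E'
from h import *
cv2.imwrite('pics/d.png',camera('side')[150:350,180:460,::-1].repeat(2,0).repeat(2,1));
cv2.imwrite('pics/dt.png',camera('top')[140:340,250:450,::-1].repeat(3,0).repeat(3,1))
o=st();go((-142,0,70),o)
E
```

```text
t: 4.97
tcp_pos: [483.3, -23.1, 170.3]
tool_rot: [[-0.493, -0.87, -0.003], [-0.87, 0.493, 0.0], [0.001, 0.002, -1.0]]
force: [-0.4, -0.1, 0.0]
grip_width: 85.4
t 5.07 case [-143.6    7.1  170.5] turn needed -0.07 F [-0.3  0.3 -0.2] Fcase [0.2 0.4] w 85.2 q [ 17.  13. -25.  -0. -52. -46.]
(-142, 0, 70) shift cm [-0.17 -0.74 10.05]
```

View pics/d.png

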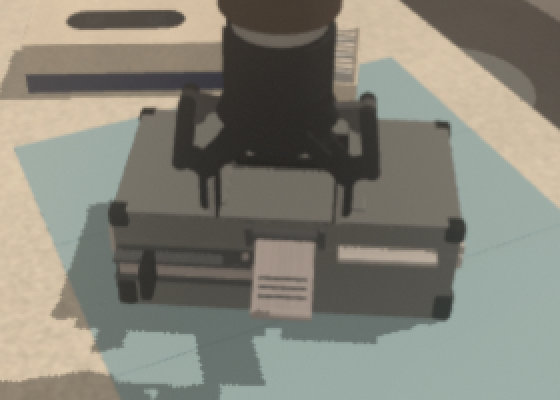

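View pics/dt.png

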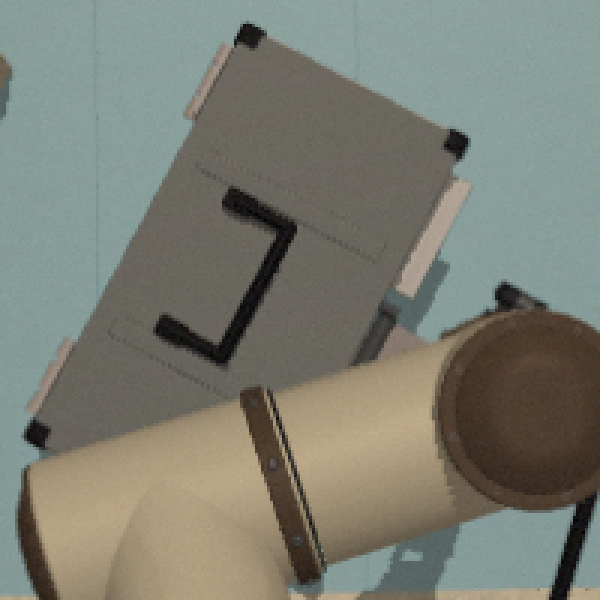

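```bash
python3 -m jog '[[[-0.1,-0.7,2.5],0],[[-0.1,-0.7,5.5],0],[[-0.1,-0.7,8],0],[[-0.1,-0.7,9.5],0],[[-0.1,-0.7,10.3],0],[[-0.1,-0.7,10.3],0],[[-0.1,-0.7,10.3],0]]' 1; python3 -m jog '[[[0,0,0],0],[[0,0,0],0],[[0,0,0],0],[[0,0,0],0],[[0,0,0],0],[[0,0,0],0],[[0,0,0],0],[[0,0,0],0]]' -1 30;python3 - <<'E'
from h import *
cv2.imwrite('pics/e.png',camera('side')[150:350,180:460,::-1].repeat(2,0).repeat(2,1));
o=st()
E
```

```text
t: 5.65
tcp_pos: [490.1, -24.8, 68.7]
tool_rot: [[-0.491, -0.871, -0.0], [-0.871, 0.491, -0.0], [0.0, -0.0, -1.0]]
force: [0.0, -0.8, 0.7]
grip_width: 85.6
t: 6.32
tcp_pos: [489.4, -24.6, 69.6]
tool_rot: [[-0.493, -0.87, -0.001], [-0.87, 0.493, 0.001], [-0.001, 0.001, -1.0]]
force: [-5.8, 5.8, 7.4]
grip_width: 49.4
t 6.37 case [-142.     0.    69.6] turn needed -0.11 F [-3.8  4.8  7.9] Fcase [2.3 5.7] w 49.6 q [ 16.  21. -31.  -0. -38. -46.]
```

View pics/e.png

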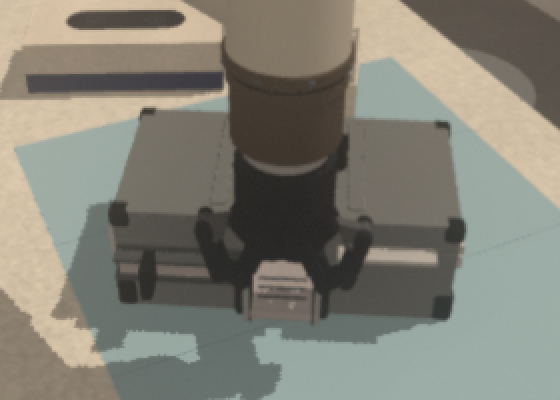

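```bash
python3 -m jog '[[[0.2,0,-0.5],0],[[0.36,0,-1],0],[[0.47,0,-1.5],0],[[0.54,0,-2],0],[[0.56,0,-2.5],0],[[0.54,0,-3.06],0],[[0.47,0,-3.6],0],[[0.36,0,-4.1],0],[[0.2,0,-4.6],0],[[0,0,-5.07],0],[[-0.25,0,-5.55],0],[[-0.5,0,-6],0]]'
python3 - <<'E'
from h import *
cv2.imwrite('pics/f.png',camera('side')[150:350,180:460,::-1].repeat(2,0).repeat(2,1));
o=st()
E
```

```text
t: 7.37
tcp_pos: [489.9, -22.7, 128.1]
tool_rot: [[-0.492, -0.871, -0.007], [-0.871, 0.492, -0.003], [0.006, 0.004, -1.0]]
force: [-5.5, -8.0, -1.6]
grip_width: 49.0
t 7.42 case [-139.7    0.4  128.9] turn needed -0.05 F [-6.3 -4.3  0. ] Fcase [-6.8  3.4] w 49.4 q [ 16.  16. -27.   0. -47. -46.]
```

View pics/f.png

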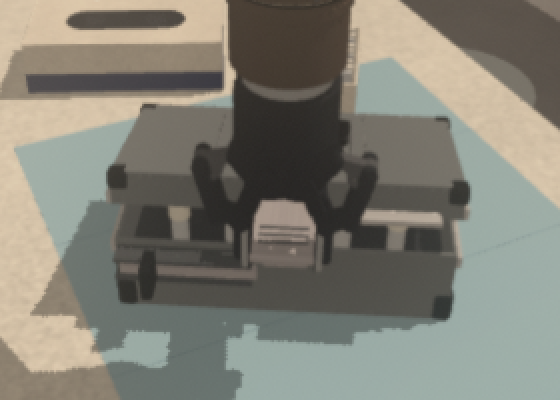

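Run:
```python
import numpy as np
R=233;a0=13.4
for a in [16,19,23,27.5,32,36.5,41,45.5,50,54.5,59,63]:
    print(a,np.round([R*(np.cos(np.radians(a))-np.cos(np.radians(a0)))/10,-R*(np.sin(np.radians(a))-np.sin(np.radians(a0)))/10],2))
```

```text
16 [-0.27 -1.02]
19 [-0.64 -2.19]
23 [-1.22 -3.7 ]
27.5 [-2.   -5.36]
32 [-2.91 -6.95]
36.5 [-3.94 -8.46]
41 [-5.08 -9.89]
45.5 [ -6.33 -11.22]
50 [ -7.69 -12.45]
54.5 [ -9.14 -13.57]
59 [-10.67 -14.57]
63 [-12.09 -15.36]
```

```bash
python3 -m jog '[[[-0.27,0,-1],0],[[-0.64,0,-2.2],0],[[-1.2,0,-3.7],0],[[-2,0,-5.36],0],[[-2.9,0,-6.95],0],[[-3.94,0,-8.46],0],[[-3.94,0,-8.46],0]]'
python3 - <<'E'
from h import *
cv2.imwrite('pics/g.png',camera('side')[100:350,180:460,::-1].repeat(2,0).repeat(2,1));
o=st()
E
```

```text
t: 8.0
tcp_pos: [510.9, 14.9, 214.6]
tool_rot: [[-0.491, -0.871, -0.002], [-0.871, 0.491, 0.002], [-0.0, 0.003, -1.0]]
force: [-5.6, 0.8, -3.2]
grip_width: 49.3
t 8.05 case [-97.8   0.6 213.6] turn needed -0.05 F [-5.6  1.2 -3.3] Fcase [-1.7  5.4] w 49.0 q [ 20.  13. -18.  -0. -60. -49.]
```

View pics/g.png

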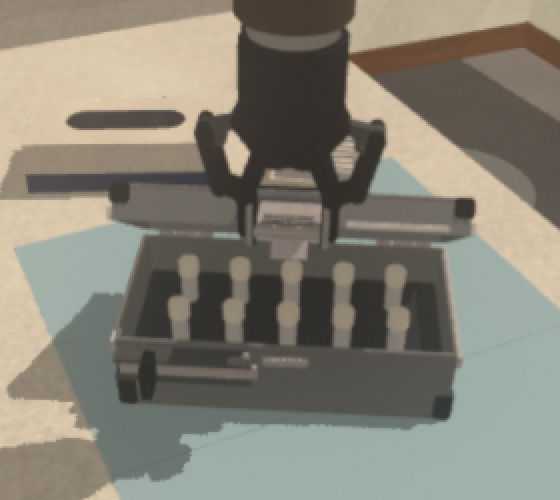

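```bash
python3 -m jog '[[[-1.14,0,-1.43],0],[[-2.39,0,-2.76],0],[[-3.75,0,-4],0],[[-5.2,0,-5.1],0],[[-6.7,0,-6.1],0],[[-8.15,0,-6.9],0],[[-9.25,0,-7.4],0],[[-9.25,0,-7.4],0]]'
python3 - <<'E'
from h import *
cv2.imwrite('pics/i.png',camera('side')[50:350,180:460,::-1].repeat(2,0).repeat(2,1));
o=st()
g=tocase(o['tcp_pos'])+[0,0,5];v=np.array([87-g[0],g[2]-80]);R=np.hypot(*v);al=np.degrees(np.arctan2(v[1],v[0]))
L1,l,b=np.hypot(175,20),60,np.degrees(np.arctan2(20,175))
a=np.degrees(np.arccos((R*R-L1**2-l*l)/(2*L1*l)));off=np.degrees(np.arcsin(l*np.sin(np.radians(a))/R))
print('R',R,'al',al,'latch',25+b-a,'lid',al+off-b)
lid=al+off-b
P=lambda L:L1*np.array([-np.cos(np.radians(L+b)),np.sin(np.radians(L+b))])
for L in np.linspace(lid,0,16): 
    d=(P(L)-P(lid))/10; print(round(L),(-d).round(2))
E
```

```text
t: 8.72
tcp_pos: [555.6, 95.7, 286.7]
tool_rot: [[-0.491, -0.871, -0.006], [-0.871, 0.491, 0.001], [0.003, 0.006, -1.0]]
force: [-8.1, 2.6, -1.6]
grip_width: 48.8
t 8.77 case [ -5.4   1.4 286.4] turn needed -0.01 F [-7.7  3.  -1.5] Fcase [-1.1  8.2] w 49.2 q [ 26.  15.  -4.  -0. -71. -55.]
R 230.70267007235347 al 66.40064076643492 latch 3.1531936919471697 lid 66.97871107223942
67 [-0. -0.]
63 [1.3  0.44]
58 [2.56 0.98]
54 [3.78 1.62]
49 [4.94 2.35]
45 [6.04 3.17]
40 [7.08 4.07]
36 [8.04 5.05]
31 [8.92 6.1 ]
27 [9.72 7.22]
22 [10.43  8.39]
18 [11.04  9.62]
13 [11.56 10.89]
9 [11.97 12.2 ]
4 [12.29 13.53]
0 [12.5  14.89]
```

View pics/i.png

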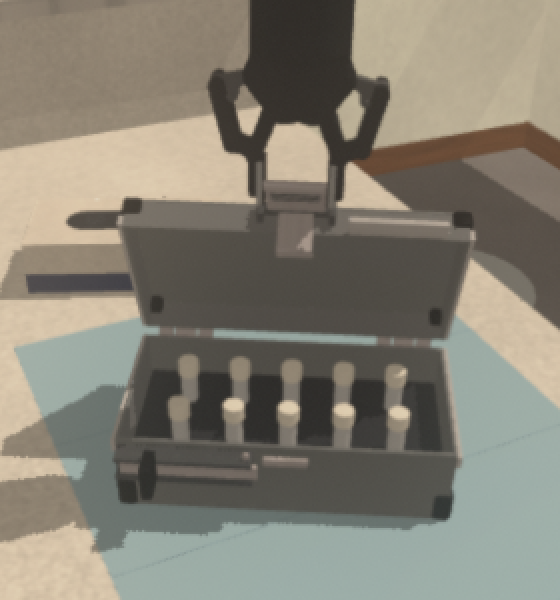

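```bash
python3 -m jog '[[[0,0,0],0],[[1.3,0,0.44],0],[[2.56,0,1],0],[[3.8,0,1.6],0],[[4.94,0,2.35],0],[[6,0,3.2],0],[[7.1,0,4.1],0],[[8,0,5],0],[[8,0,5],0]]' -1 70
python3 - <<'E'
from h import *
cv2.imwrite('pics/j.png',camera('side')[100:350,180:460,::-1].repeat(2,0).repeat(2,1));
o=st()
E
```

```text
t: 9.52
tcp_pos: [515.9, 24.0, 234.6]
tool_rot: [[-0.493, -0.87, -0.005], [-0.87, 0.493, 0.001], [0.001, 0.005, -1.0]]
force: [-3.0, 6.2, -6.8]
grip_width: 47.9
t 9.57 case [-86.    0.7 235.3] turn needed -0.13 F [-3.6  6.4 -6.3] Fcase [3.8 6.3] w 47.9 q [ 21.  12. -15.  -0. -63. -50.]
```

View pics/j.png

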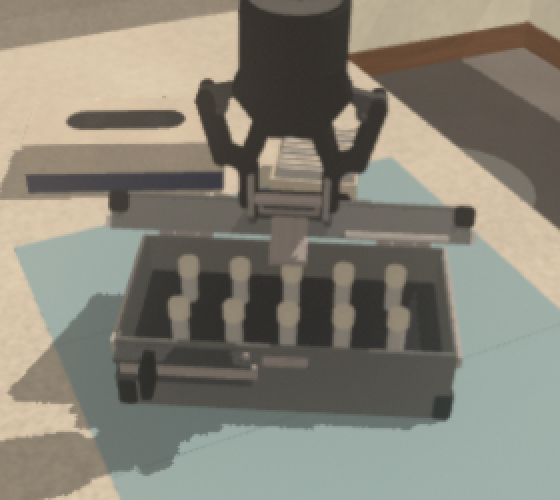

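```bash
python3 -m jog '[[[0.9,0,1.1],0],[[1.7,0,2.2],0],[[2.4,0,3.4],0],[[3,0,4.6],0],[[3.55,0,5.9],0],[[3.95,0,7.2],0],[[4.2,0,8.2],0],[[4.35,0,9],0],[[4.45,0,9.6],0],[[4.45,0,9.6],0]]'
python3 - <<'E'
from h import *
cv2.imwrite('pics/k.png',camera('side')[100:350,180:460,::-1].repeat(2,0).repeat(2,1));
o=st()
E
```

```text
t: 10.4
tcp_pos: [495.2, -13.7, 139.7]
tool_rot: [[-0.492, -0.87, -0.004], [-0.87, 0.492, 0.001], [0.001, 0.004, -1.0]]
force: [-4.1, 6.2, -4.0]
grip_width: 48.5
t 10.45 case [-129.6    0.3  140.2] turn needed -0.09 F [-3.9  5.5 -4.5] Fcase [2.9 6.1] w 48.0 q [ 17.  16. -26.  -0. -49. -47.]
```

View pics/k.png

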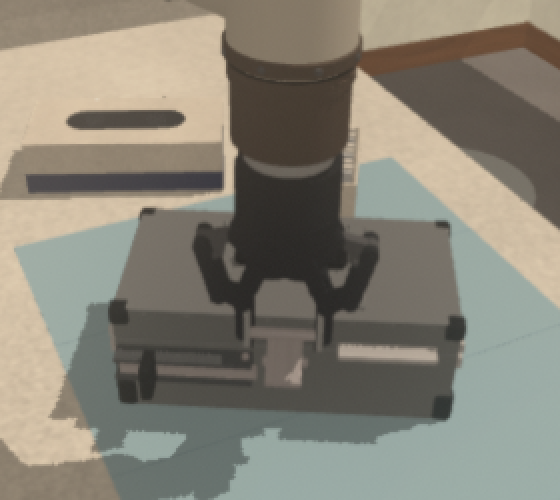

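```bash
python3 -m jog '[[[0.05,0,0.3],0],[[0.05,0,0.5],0],[[0.05,0,0.5],0],[[0.05,0,0.5],0],[[0.05,0,0.5],0]]'
python3 - <<'E'
from h import *
cv2.imwrite('pics/l.png',camera('side')[190:320,220:430,::-1].repeat(3,0).repeat(3,1));
o=st()
E
```

```text
t: 10.87
tcp_pos: [494.9, -14.4, 136.9]
tool_rot: [[-0.492, -0.871, -0.003], [-0.871, 0.492, 0.0], [0.001, 0.003, -1.0]]
force: [-7.1, 4.0, 3.2]
grip_width: 47.9
t 10.92 case [-130.4    0.3  136.9] turn needed -0.06 F [-7.6  4.   2.9] Fcase [-0.2  8.6] w 48.1 q [ 17.  16. -26.  -0. -48. -47.]
```

View pics/l.png

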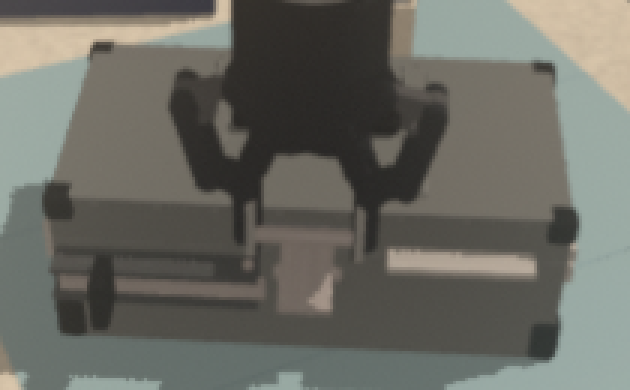

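```bash
python3 -m jog '[[[-0.27,0,-0.25],0],[[-0.55,0,-0.49],0],[[-0.85,0,-0.7],0],[[-1.15,0,-0.9],0],[[-1.47,0,-1.08],0],[[-1.8,0,-1.24],0],[[-2.15,0,-1.38],0],[[-2.5,0,-1.49],0],[[-2.8,0,-1.58],0],[[-2.8,0,-1.58],0]]' -1 30
python3 - <<'E'
from h import *
cv2.imwrite('pics/m.png',camera('side')[190:320,220:430,::-1].repeat(3,0).repeat(3,1));
o=st()
E
```

```text
t: 11.75
tcp_pos: [506.6, 7.3, 151.3]
tool_rot: [[-0.492, -0.87, -0.01], [-0.87, 0.492, -0.005], [0.009, 0.006, -1.0]]
force: [-6.2, -4.9, -2.6]
grip_width: 47.9
t 11.8 case [-105.8    0.7  151.2] turn needed -0.09 F [-5.7 -5.5 -3.3] Fcase [-7.6  2.2] w 47.9 q [ 19.  16. -23.   0. -51. -49.]
```

View pics/m.png

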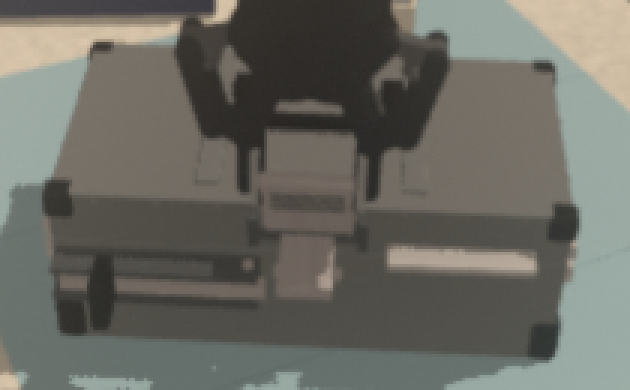

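Run:
```python
import numpy as np
R=207
def seg(a0,L):
    for a in L: print(a,np.round([R*(np.cos(np.radians(a))-np.cos(np.radians(a0)))/10,-R*(np.sin(np.radians(a))-np.sin(np.radians(a0)))/10],2))
seg(21.5,[24,27.5,32,36.5,41,45.5,50,54.5,59,63,65])
print();seg(65,[68,72,76.5,81,85.5,90,94.5,99,102,104])
print();seg(104,[107,111,115,119,122.5,125,127,128])
```

```text
24 [-0.35 -0.83]
27.5 [-0.9  -1.97]
32 [-1.71 -3.38]
36.5 [-2.62 -4.73]
41 [-3.64 -5.99]
45.5 [-4.75 -7.18]
50 [-5.95 -8.27]
54.5 [-7.24 -9.27]
59 [ -8.6  -10.16]
63 [ -9.86 -10.86]
65 [-10.51 -11.17]

68 [-0.99 -0.43]
72 [-2.35 -0.93]
76.5 [-3.92 -1.37]
81 [-5.51 -1.68]
85.5 [-7.12 -1.88]
90 [-8.75 -1.94]
94.5 [-10.37  -1.88]
99 [-11.99  -1.68]
102 [-13.05  -1.49]
104 [-13.76  -1.32]

107 [-1.04  0.29]
111 [-2.41  0.76]
115 [-3.74  1.32]
119 [-5.03  1.98]
122.5 [-6.11  2.63]
125 [-6.87  3.13]
127 [-7.45  3.55]
128 [-7.74  3.77]
```

```bash
python3 -m jog '[[[-0.35,0,-0.83],0],[[-0.9,0,-1.97],0],[[-1.7,0,-3.38],0],[[-2.6,0,-4.73],0],[[-3.64,0,-6],0],[[-4.75,0,-7.2],0],[[-5.95,0,-8.27],0],[[-7.24,0,-9.27],0],[[-8.6,0,-10.16],0],[[-9.86,0,-10.86],0],[[-10.5,0,-11.17],0],[[-10.5,0,-11.17],0]]'
python3 - <<'E'
from h import *
cv2.imwrite('pics/n.png',camera('side')[50:350,180:460,::-1].repeat(2,0).repeat(2,1));
o=st()
E
```

```text
t: 12.8
tcp_pos: [563.6, 102.2, 265.8]
tool_rot: [[-0.491, -0.871, 0.006], [-0.871, 0.491, 0.001], [-0.004, -0.004, -1.0]]
force: [0.9, -1.0, -0.2]
grip_width: 0.0
t 12.85 case [  3.7  -1.8 264.7] turn needed -0.02 F [-0.5  0.1  0.1] Fcase [-0.2  0.5] w 0.3 q [ 26.  16.  -6.   0. -68. -56.]
```

View pics/n.png

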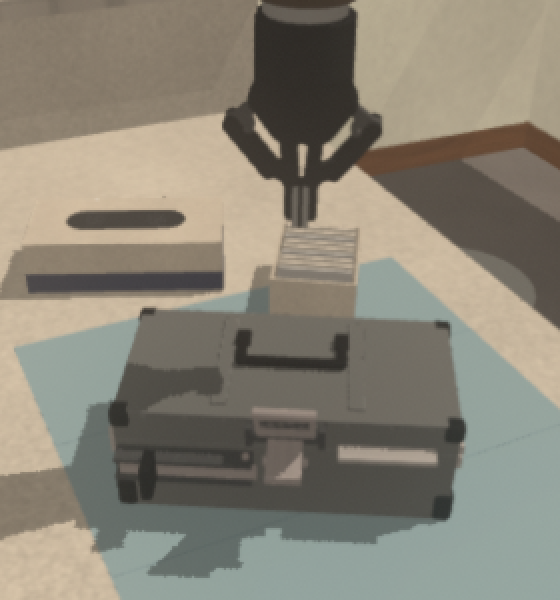

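Run:
```python
from h import *
a=camera('side')[:,:,::-1];b=camera('top')[:,:,::-1]
cv2.imwrite('pics/o.png',cv2.resize(a[210:310,260:390],(780,600),interpolation=2))
cv2.imwrite('pics/ot.png',cv2.resize(b[200:320,310:450],(700,600),interpolation=2))
for th in range(40,115,10):
    e=np.radians(th-25)
    for y in(25,):
        P=w((-88-70*np.cos(e),y,100+70*np.sin(e)));u=px('side',P)[0];v=px('top',P)[0]
        print(th,((u-[260,210])*6).round(),((v-[310,200])*5).round())
P=w((-88,25,100));print((px('side',P)[0]-[260,210])*6,(px('top',P)[0]-[310,200])*5)
```

```text
40 [266. 461.] [441. 428.]
50 [267. 417.] [435. 424.]
60 [270. 371.] [423. 417.]
70 [272. 324.] [407. 408.]
80 [275. 277.] [386. 396.]
90 [279. 233.] [362. 382.]
100 [283. 194.] [335. 368.]
110 [287. 160.] [306. 352.]
[289.1880603  342.86182527] [281.56058304 343.16804649]
```

View pics/o.png

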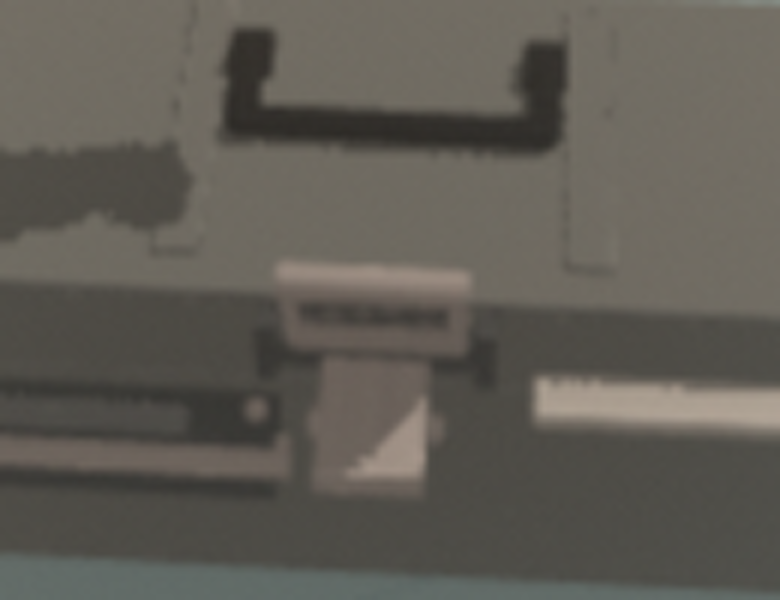

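View pics/ot.png

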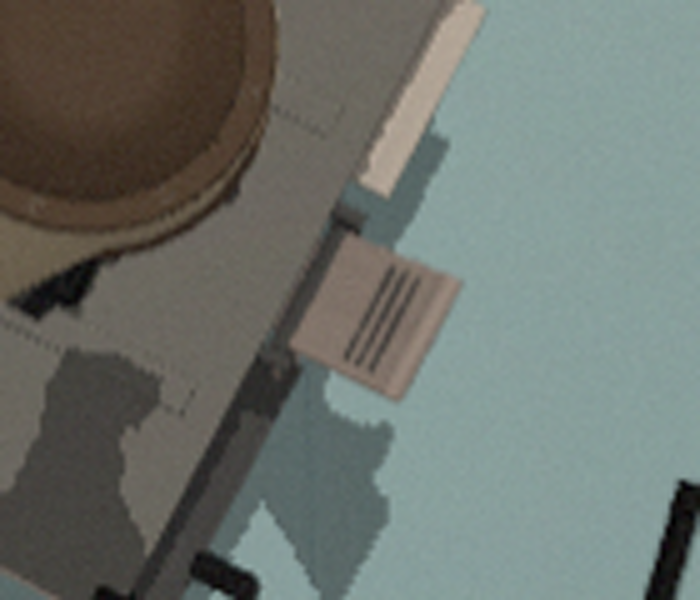

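```bash
python3 -m jog '[[[2,0,0],0],[[5,0.2,0],0],[[8,0.3,0],0],[[10.5,0.3,0],0],[[12.1,0.3,0],0],[[12.1,0.3,0],0],[[12.1,0.3,0],0]]' 1 80
python3 - <<'E'
from h import *
o=st();go((-117,1,134),o)
E
```

```text
t: 13.53
tcp_pos: [499.2, -3.7, 263.7]
tool_rot: [[-0.493, -0.87, 0.001], [-0.87, 0.493, 0.0], [-0.001, -0.001, -1.0]]
force: [-1.0, -0.1, 0.8]
grip_width: 83.4
t 13.53 case [-119.     1.7  263.7] turn needed -0.14 F [-1.  -0.1  0.8] Fcase [-0.6  0.8] w 83.4 q [ 18.   9. -15.   0. -66. -48.]
(-117, 1, 134) shift cm [-0.19 -0.06 12.97]
```

```bash
python3 -m jog '[[[-0.2,0,3],0],[[-0.2,0,6],0],[[-0.2,0,9],0],[[-0.2,0,11.5],0],[[-0.2,0,13],0],[[-0.2,0,13],0],[[-0.2,0,13],0]]' 1;  python3 - <<'E'
from h import *
o=st()
a=camera('side')[:,:,::-1]
cv2.imwrite('pics/p.png',cv2.resize(a[170:310,240:410],(728,600),interpolation=2))
E
```

```text
t: 14.12
tcp_pos: [500.8, -0.7, 132.9]
tool_rot: [[-0.491, -0.871, -0.001], [-0.871, 0.491, -0.001], [0.002, 0.001, -1.0]]
force: [0.7, 0.6, 0.5]
grip_width: 85.0
t 14.12 case [-115.6    1.8  132.9] turn needed 0.02 F [0.7 0.6 0.5] Fcase [ 0.9 -0.3] w 85.0 q [ 19.  17. -26.   0. -48. -48.]
```

View pics/p.png

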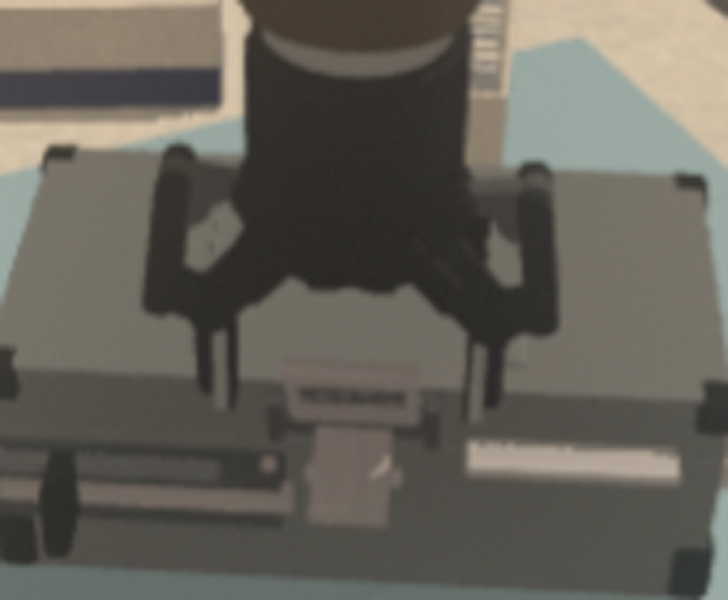

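```bash
python3 -m jog '[[[0,0,0],0],[[0,0,0],0],[[0,0,0],0],[[0,0,0],0],[[0,0,0],0],[[0,0,0],0],[[0,0,0],0],[[0,0,0],0]]' -1 80;  python3 - <<'E'
from h import *
o=st()
a=camera('side')[:,:,::-1]
cv2.imwrite('pics/q.png',cv2.resize(a[170:310,240:410],(728,600),interpolation=2))
E
```

```text
t: 14.83
tcp_pos: [501.5, -1.4, 135.1]
tool_rot: [[-0.491, -0.871, 0.003], [-0.871, 0.491, -0.0], [-0.002, -0.003, -1.0]]
force: [0.3, -1.8, 6.0]
grip_width: 48.1
t 14.83 case [-115.8    0.8  135.1] turn needed 0.01 F [ 0.3 -1.8  6. ] Fcase [-1.4 -1.2] w 48.1 q [ 18.  17. -26.   0. -48. -48.]
```

View pics/q.png

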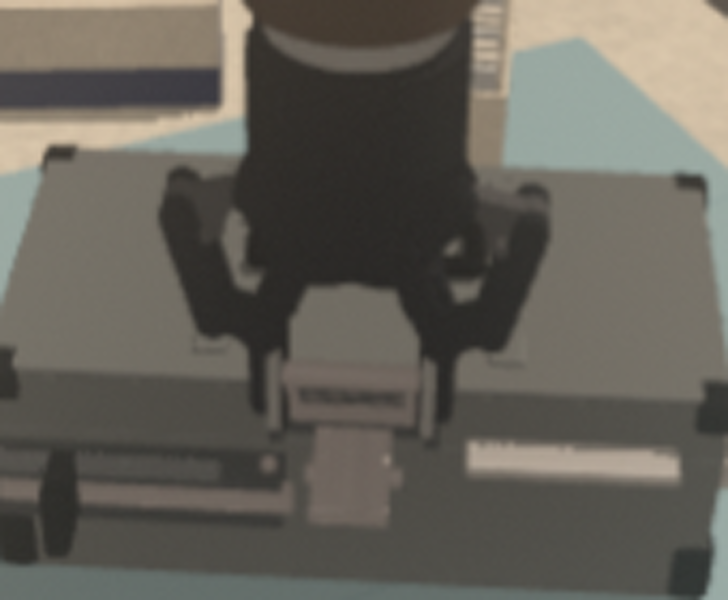

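Run:
```python
import numpy as np
R=211.5
def seg(a0,L):
    for a in L: print(a,np.round([R*(np.cos(np.radians(a))-np.cos(np.radians(a0)))/10,-R*(np.sin(np.radians(a))-np.sin(np.radians(a0)))/10],2))
seg(16.5,[18,20,23,26,29,32,35,38,41,44,46])
```

```text
18 [-0.16 -0.53]
20 [-0.4  -1.23]
23 [-0.81 -2.26]
26 [-1.27 -3.26]
29 [-1.78 -4.25]
32 [-2.34 -5.2 ]
35 [-2.95 -6.12]
38 [-3.61 -7.01]
41 [-4.32 -7.87]
44 [-5.07 -8.69]
46 [-5.59 -9.21]
```

```bash
python3 -m jog '[[[-0.16,0,-0.53],0],[[-0.4,0,-1.23],0],[[-0.8,0,-2.26],0],[[-1.27,0,-3.26],0],[[-1.27,0,-3.26],0]]';  python3 - <<'E'
from h import *
o=st()
a=camera('side')[:,:,::-1]
cv2.imwrite('pics/r.png',cv2.resize(a[140:310,220:430],(728,590),interpolation=2))
E
```

```text
t: 15.3
tcp_pos: [505.2, 5.7, 167.6]
tool_rot: [[-0.491, -0.871, -0.005], [-0.871, 0.491, -0.008], [0.009, 0.0, -1.0]]
force: [1.0, -18.7, 1.3]
grip_width: 48.4
t 15.3 case [-107.8    1.1  167.6] turn needed 0.0 F [  1.  -18.7   1.3] Fcase [-15.8 -10.1] w 48.4 q [ 19.  15. -23.   0. -53. -49.]
```

View pics/r.png

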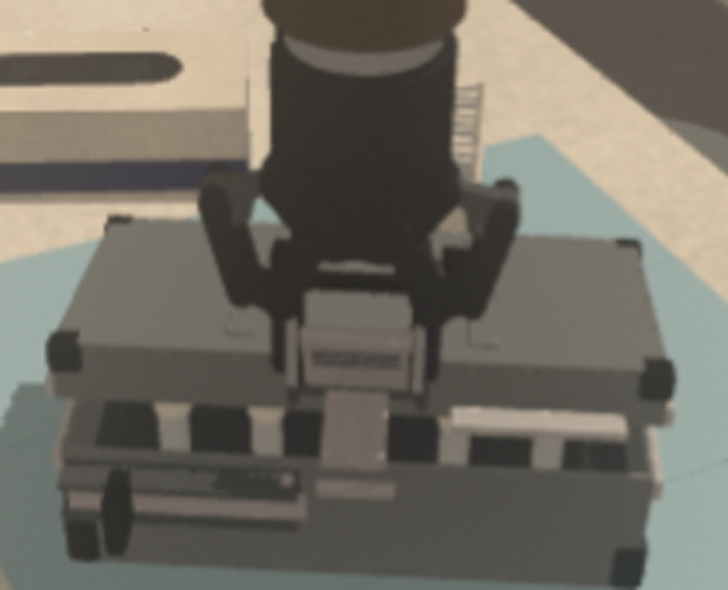

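```bash
python3 -m jog '[[[-0.5,0,-1],0],[[-1.07,0,-1.94],0],[[-1.68,0,-2.86],0],[[-2.34,0,-3.75],0],[[-3.05,0,-4.6],0],[[-3.8,0,-5.43],0],[[-4.32,0,-5.95],0],[[-4.32,0,-5.95],0]]';  python3 - <<'E'
from h import *
o=st()
a=camera('side')[:,:,::-1]
cv2.imwrite('pics/s.png',cv2.resize(a[100:310,200:450],(714,600),interpolation=2))
E
```

```text
t: 16.02
tcp_pos: [522.5, 36.9, 230.8]
tool_rot: [[-0.491, -0.871, -0.014], [-0.871, 0.491, -0.022], [0.026, 0.002, -1.0]]
force: [-14.1, -31.4, 25.4]
grip_width: 48.8
t 16.02 case [-72.2   1.3 230.8] turn needed -0.01 F [-14.1 -31.4  25.4] Fcase [-34.3  -3.1] w 48.8 q [ 22.  13. -15.   1. -63. -52.]
```

View pics/s.png

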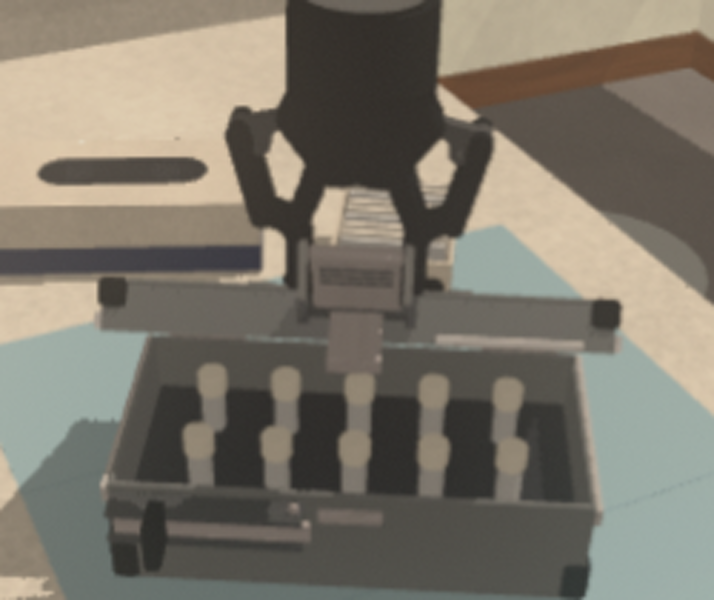

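```bash
python3 -m jog '[[[0.6,0,-0.2],0],[[1.2,0,-0.4],0],[[0.27,0,-1.4],0],[[-0.76,0,-2.3],0],[[-1.86,0,-3.16],0],[[-3,0,-3.9],0],[[-4.24,0,-4.56],0],[[-5.36,0,-5.06],0],[[-6.5,0,-5.5],0],[[-6.5,0,-5.5],0]]' -1 60;  python3 - <<'E'
from h import *
o=st()
a=camera('side')[:,:,::-1]
cv2.imwrite('pics/u.png',cv2.resize(a[60:310,200:450],(600,600),interpolation=2))
E
```

```text
t: 16.9
tcp_pos: [560.2, 104.8, 282.9]
tool_rot: [[-0.49, -0.872, 0.001], [-0.872, 0.49, -0.0], [-0.001, -0.001, -1.0]]
force: [-3.0, -2.0, 7.2]
grip_width: 48.5
t 16.9 case [  5.5   1.9 282.9] turn needed 0.04 F [-3.  -2.   7.2] Fcase [-3.2  1.6] w 48.5 q [ 27.  15.  -4.   0. -71. -56.]
```

View pics/u.png

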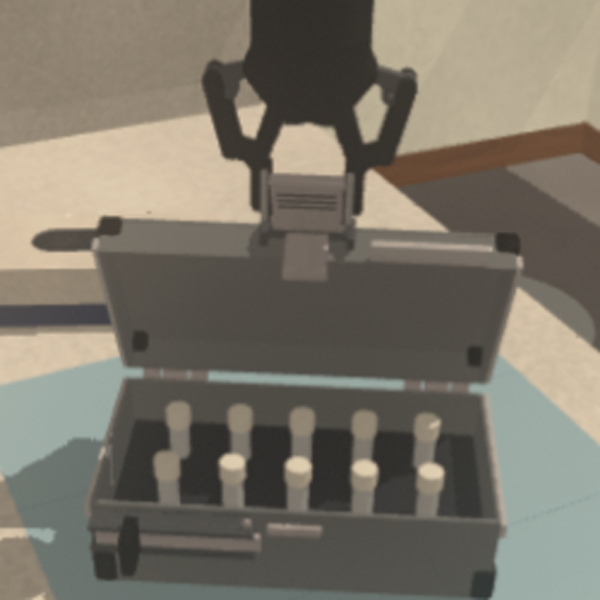

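```bash
python3 -m jog '[[[-0.5,0,-0.2],0],[[-1.24,0,-0.44],0],[[-2.9,0,-0.9],0],[[-4.6,0,-1.25],0],[[-6.3,0,-1.45],0],[[-8,0,-1.5],0],[[-8,0,-1.5],0]]' -1 45;  python3 - <<'E'
from h import *
o=st()
a=camera('side')[:,:,::-1]
cv2.imwrite('pics/v.png',cv2.resize(a[60:310,200:450],(600,600),interpolation=2))
E
```

```text
t: 17.53
tcp_pos: [599.4, 176.0, 294.3]
tool_rot: [[-0.49, -0.871, -0.003], [-0.871, 0.49, -0.001], [0.002, 0.002, -1.0]]
force: [-1.5, -0.5, 1.4]
grip_width: 48.1
t 17.53 case [ 86.7   2.6 294.3] turn needed 0.03 F [-1.5 -0.5  1.4] Fcase [-1.2  1.1] w 48.1 q [ 31.  21.   5.  -0. -75. -61.]
```

View pics/v.png

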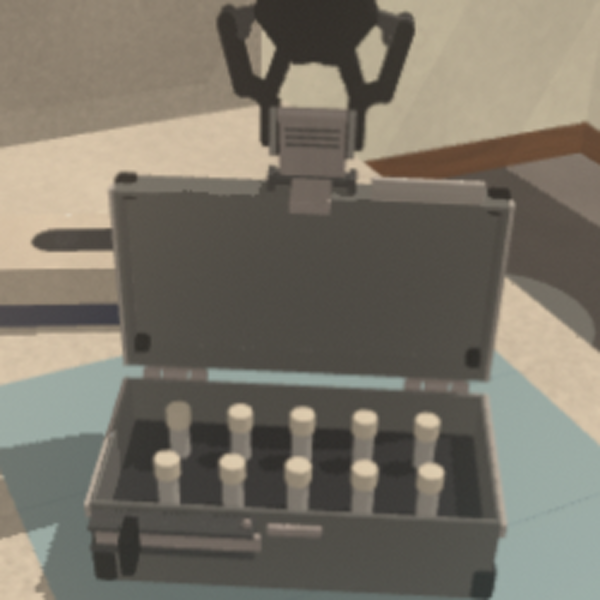

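```bash
python3 -m jog '[[[-0.8,0,0.03],0],[[-1.7,0,0.07],0],[[-2.6,0,0.15],0],[[-3.44,0,0.27],0],[[-4.2,0,0.4],0],[[-4.95,0,0.56],0],[[-5.5,0,0.7],0],[[-5.5,0,0.7],0]]' -1;  python3 - <<'E'
from h import *
o=st()
a=camera('side')[:,:,::-1]
cv2.imwrite('pics/w.png',cv2.resize(a[60:310,200:450],(600,600),interpolation=2))
E
```

```text
t: 18.25
tcp_pos: [625.5, 222.9, 287.7]
tool_rot: [[-0.491, -0.871, -0.003], [-0.871, 0.491, -0.001], [0.002, 0.002, -1.0]]
force: [-5.9, -0.2, 1.7]
grip_width: 48.8
t 18.25 case [140.4   2.9 287.7] turn needed -0.0 F [-5.9 -0.2  1.7] Fcase [-3.1  5.1] w 48.8 q [ 34.  25.  11.  -0. -76. -63.]
```

View pics/w.png

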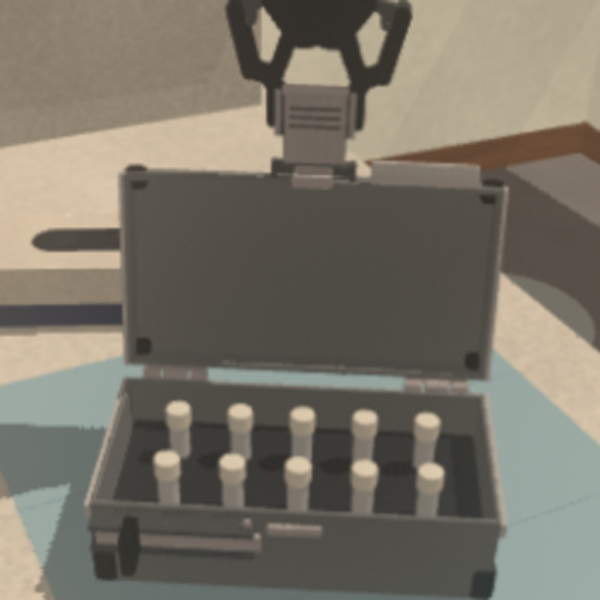

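```bash
python3 -m jog '[[[-0.6,0,0.15],0],[[-1.1,0,0.3],0],[[-1.1,0,0.3],0]]' -1; python3 -m jog '[[[0,0,0],0],[[0,0,0],0],[[0,0,0],0],[[0,0,0],0],[[0,0,0],0],[[0,0,0],0],[[0,0,0],0]]' 1;  python3 - <<'E'
from h import *
o=st()
a=camera('side')[:,:,::-1]
cv2.imwrite('pics/x.png',cv2.resize(a[60:310,200:450],(600,600),interpolation=2))
E
```

```text
t: 18.55
tcp_pos: [630.7, 232.1, 284.8]
tool_rot: [[-0.491, -0.871, -0.003], [-0.871, 0.491, -0.001], [0.003, 0.002, -1.0]]
force: [-5.5, -0.9, 1.6]
grip_width: 48.6
t: 19.13
tcp_pos: [631.7, 231.2, 285.7]
tool_rot: [[-0.492, -0.871, 0.001], [-0.871, 0.492, 0.001], [-0.001, -0.0, -1.0]]
force: [0.2, -0.1, 0.6]
grip_width: 85.3
t 19.13 case [150.7   1.6 285.7] turn needed -0.06 F [ 0.2 -0.1  0.6] Fcase [ 0.  -0.2] w 85.3 q [ 34.  26.  12.  -0. -76. -63.]
```

View pics/x.png

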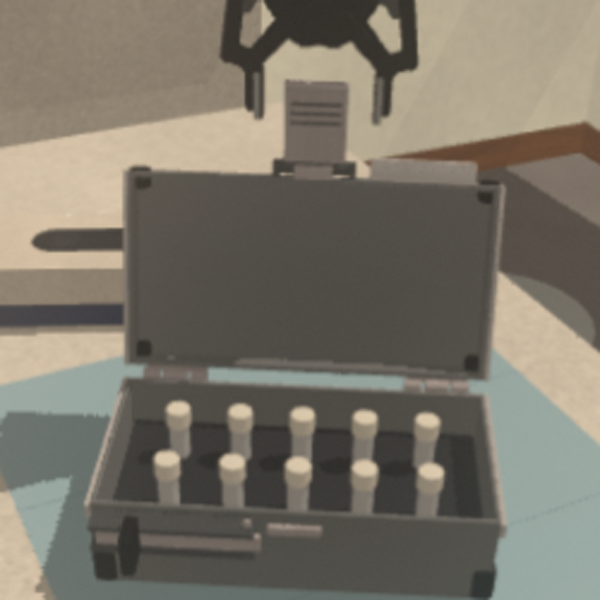

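```bash
python3 -m jog '[[[0,0,-3],0],[[0,0,-6],0],[[0,0,-8.5],0],[[1.5,0,-8.5],0],[[4,0,-8.5],0],[[6.5,0,-8.5],0],[[9,0,-8.5],0],[[9,0,-8.5],0],[[9,0,-8.5],0]]' -1 40;  python3 - <<'E'
from h import *
o=st()
a=camera('side')[:,:,::-1];b=camera('top')[:,:,::-1]
cv2.imwrite('pics/y.png',cv2.resize(a[0:250,200:450],(600,600),interpolation=2))
cv2.imwrite('pics/yt.png',cv2.resize(b[100:350,200:450],(600,600),interpolation=2))
P0=np.array([87,0,80])
def T(lid,p):
    c,s=np.cos(lid),np.sin(lid);x,z=p[0]-87,p[2]-80
    return np.array([87+x*c+z*s,p[1],80-x*s+z*c])
for lid in(1.8,1.92):
    for k,p in(('ca',(-80,-150,80)),('cb',(-80,150,80)),('piv',(-88,25,100))):
        P=w(T(lid,p));print(lid,k,((px('side',P)[0]-[200,0])*2.4).round(),((px('top',P)[0]-[200,100])*2.4).round())
for la in(0,15,30,45,60,90):
    e=np.radians(la-25);P=w(T(1.92,(-88-70*np.cos(e),25,100+70*np.sin(e))));print(la,tocase(P).round(),((px('side',P)[0]-[200,0])*2.4).round(),((px('top',P)[0]-[200,100])*2.4).round())
E
```

```text
t: 19.93
tcp_pos: [587.0, 151.9, 371.6]
tool_rot: [[-0.493, -0.87, 0.002], [-0.87, 0.493, 0.001], [-0.002, -0.001, -1.0]]
force: [0.2, -1.1, -0.1]
grip_width: 0.2
t 19.93 case [ 59.6   1.6 371.6] turn needed -0.12 F [ 0.2 -1.1 -0.1] Fcase [-0.8 -0.7] w 0.2 q [ 30.  17.  11.   0. -84. -59.]
1.8 ca [507. 337.] [262.  48.]
1.8 cb [126. 319.] [ 60. 417.]
1.8 piv [286. 310.] [117. 247.]
1.92 ca [504. 333.] [239.  38.]
1.92 cb [131. 315.] [ 38. 403.]
1.92 piv [288. 310.] [ 96. 236.]
0 [160.  25. 307.] [288. 230.] [ 86. 228.]
15 [178.  25. 307.] [290. 223.] [ 63. 215.]
30 [195.  25. 301.] [291. 222.] [ 42. 204.]
45 [211.  25. 291.] [292. 227.] [ 26. 196.]
60 [223.  25. 278.] [293. 237.] [ 15. 190.]
90 [235.  25. 244.] [293. 270.] [ 10. 189.]
```

View pics/y.png

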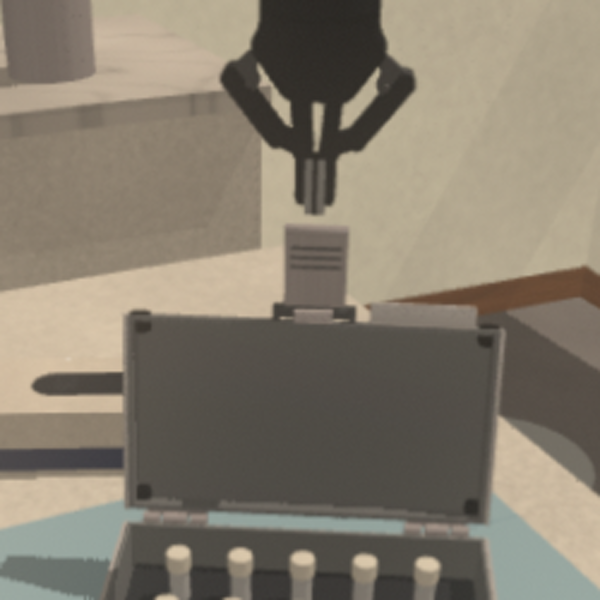

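View pics/yt.png

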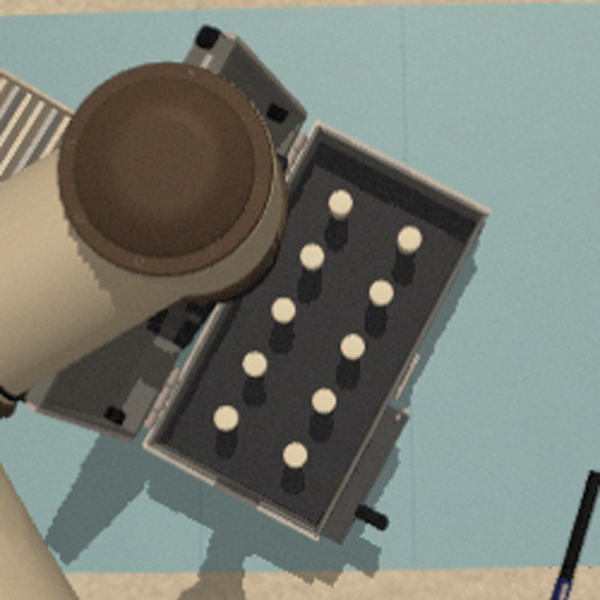

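```bash
python3 -m jog '[[[-1.5,0,3],0],[[-3.5,0,5.5],0],[[-5,0,7],0],[[-6.5,0,7],0],[[-8,0,7],0],[[-9.4,0,7],0],[[-10.7,0,7.2],0],[[-11.9,0,7.6],0],[[-11.9,0,7.6],0]]' -1;  python3 - <<'E'
from h import *
o=st()
a=camera('side')[:,:,::-1]
cv2.imwrite('pics/z.png',cv2.resize(a[0:250,200:450],(600,600),interpolation=2))
E
```

```text
t: 20.78
tcp_pos: [646.4, 258.7, 291.6]
tool_rot: [[-0.49, -0.872, -0.002], [-0.872, 0.49, -0.001], [0.002, 0.002, -1.0]]
force: [0.7, 0.8, -0.7]
grip_width: 0.3
t 20.78 case [181.9   2.3 291.6] turn needed 0.05 F [ 0.7  0.8 -0.7] Fcase [ 1.  -0.2] w 0.3 q [ 35.  28.  16.  -0. -79. -64.]
```

View pics/z.png

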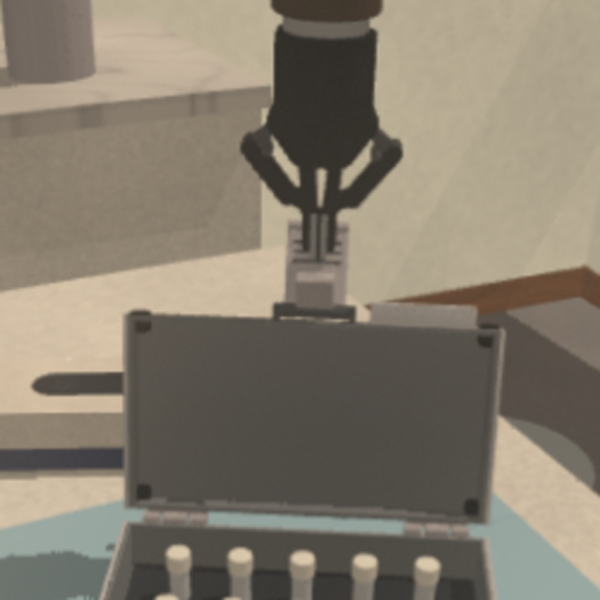

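```bash
python3 -m jog '[[[-0.5,0,0.3],0],[[-1.1,0,0.5],0],[[-1.6,0,1],0],[[-2,0,1.5],0],[[-2.3,0,2],0],[[-2.4,0,2.5],0],[[-2.4,0,2.5],0]]' -1;  python3 - <<'E'
from h import *
o=st()
a=camera('side')[:,:,::-1]
cv2.imwrite('pics/aa.png',cv2.resize(a[0:250,200:450],(600,600),interpolation=2))
E
```

```text
t: 21.42
tcp_pos: [657.5, 277.8, 268.0]
tool_rot: [[-0.492, -0.871, -0.001], [-0.871, 0.492, 0.0], [0.001, 0.001, -1.0]]
force: [-0.1, 0.4, -0.3]
grip_width: 0.2
t 21.42 case [203.9   2.  268. ] turn needed -0.04 F [-0.1  0.4 -0.3] Fcase [0.3 0.3] w 0.2 q [ 36.  30.  17.  -0. -77. -65.]
```

View pics/aa.png

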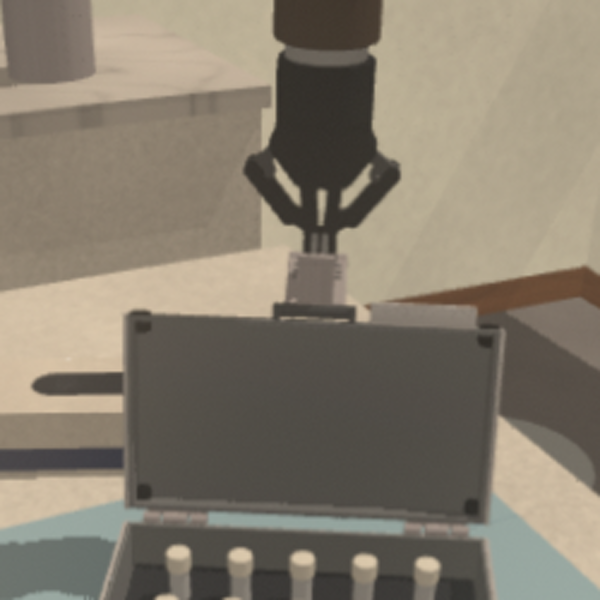

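```bash
python3 -m jog '[[[0,0,-3],0],[[0,0,-6],0],[[0,0,-9],0],[[0,0,-11],0],[[2,3,-11],0],[[5,6,-11],0],[[7,9,-11],0],[[7,12.5,-11],0],[[7,16,-11],0],[[7,19,-11],0],[[7,21,-11],0],[[7,21,-11],0]]' -1;  python3 - <<'E'
from h import *
import time
o=st()
a=camera('side')[:,:,::-1];b=camera('top')[:,:,::-1]
cv2.imwrite('pics/ab.png',cv2.resize(a[50:350,180:480],(600,600),interpolation=2))
cv2.imwrite('pics/abt.png',cv2.resize(b[100:350,150:450],(720,600),interpolation=2))
def T(lid,p):
    c,s=np.cos(lid),np.sin(lid);x,z=p[0]-87,p[2]-80
    return np.array([87+x*c+z*s,p[1],80-x*s+z*c])
for lid in(1.8,1.92):
    for k,p in(('ca',(-80,-150,80)),('cb',(-80,150,80))):
        P=w(T(lid,p));print(lid,k,((px('side',P)[0]-[180,50])*2).round(),((px('top',P)[0]-[150,100])*2.4).round())
for la in(40,55,70,80,90):
    e=np.radians(la-25)
    for y in(25,-25):
        P=w(T(1.92,(-88-70*np.cos(e),y+1,100+70*np.sin(e))));print(la,y,((px('side',P)[0]-[180,50])*2).round(),((px('top',P)[0]-[150,100])*2.4).round())
E
```

```text
t: 22.47
tcp_pos: [437.6, 320.8, 380.6]
tool_rot: [[-0.488, -0.873, 0.001], [-0.873, 0.488, 0.002], [-0.002, 0.001, -1.0]]
force: [0.4, -0.3, 0.6]
grip_width: -0.3
t 22.47 case [133.5 214.7 380.6] turn needed 0.18 F [ 0.4 -0.3  0.6] Fcase [-0.  -0.5] w -0.3 q [ 53.  10.   3.  -0. -83. -83.]
1.8 ca [463. 181.] [382.  48.]
1.8 cb [145. 166.] [180. 417.]
1.92 ca [460. 177.] [359.  38.]
1.92 cb [149. 163.] [158. 403.]
40 25 [282.  87.] [150. 199.]
40 -25 [333.  89.] [186. 135.]
55 25 [283.  94.] [137. 193.]
55 -25 [333.  97.] [172. 129.]
70 25 [283. 106.] [130. 189.]
70 -25 [332. 108.] [165. 127.]
80 25 [283. 115.] [128. 189.]
80 -25 [332. 117.] [163. 128.]
90 25 [283. 125.] [130. 190.]
90 -25 [332. 127.] [164. 129.]
```

View pics/ab.png

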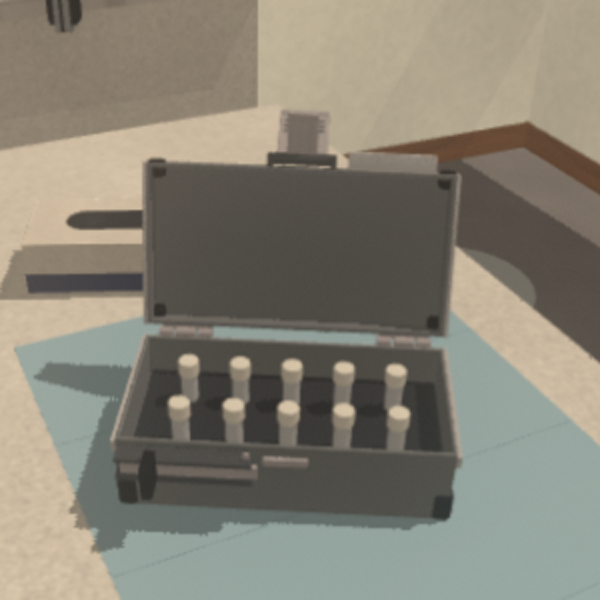

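View pics/abt.png

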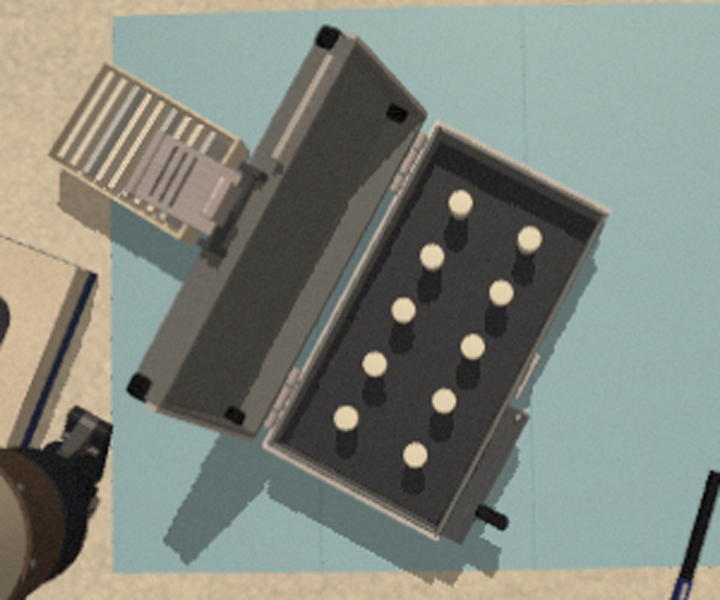

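Run:
```python
from h import *
a=cv2.imread('pics/top0.png');b=camera('top')[:,:,::-1]
f=lambda im,x0,x1,y0,y1:cv2.findContours(cv2.inRange(im[y0:y1,x0:x1],(0,0,0),(60,50,50)),0,1)[0]
for im in(a,b):
    for r in((415,470,280,370),(60,200,190,340)):
        c=max(f(im,*r),key=cv2.contourArea);print(r,(np.array(cv2.minAreaRect(c)[0])+[r[0],r[2]]).round(1))
print('kit diff',cv2.matchTemplate(b[100:200,150:195],a[110:190,155:190],cv2.TM_SQDIFF).argmin()%11)
for s in(0,.026,.032): print(s,(px('top',w((-111,84+s*1000,85)))[0]-[150,100])*2.4,(px('side',w((-111,84+s*1000,68)))[0]-[180,50])*2)
cv2.imwrite('pics/th.png',cv2.resize(b[290:340,320:380],(720,600),interpolation=2))
m=cv2.inRange(b[300:330,345:370],(0,0,0),(45,45,45));M=cv2.moments(m);print('thumb px',M['m10']/M['m00']+345,M['m01']/M['m00']+300)
m=cv2.inRange(a[290:315,350:375],(0,0,0),(45,45,45));M=cv2.moments(m);print('thumb0 px',M['m10']/M['m00']+350,M['m01']/M['m00']+290)
for s in(0,.026,.032): print(s,px('top',w((-111,84+s*1000,85)))[0])
```

```text
(415, 470, 280, 370) [441.5 318.8]
(60, 200, 190, 340) [133.3 254.9]
(415, 470, 280, 370) [441.5 318.7]
(60, 200, 190, 340) [176.9 276.9]
kit diff 5
0 [508.64642819 482.21102874] [185.16420598 476.28245512]
0.026 [493.37447824 510.44158544] [155.02069654 474.44950113]
0.032 [489.84651734 516.95420182] [148.08508022 474.02453172]
thumb px 354.09722222222223 315.09722222222223
thumb0 px 359.0 299.9761904761905
0 [361.93601174 300.92126197]
0.026 [355.57269927 312.68399394]
0.032 [354.10271556 315.39758409]
```

View pics/th.png

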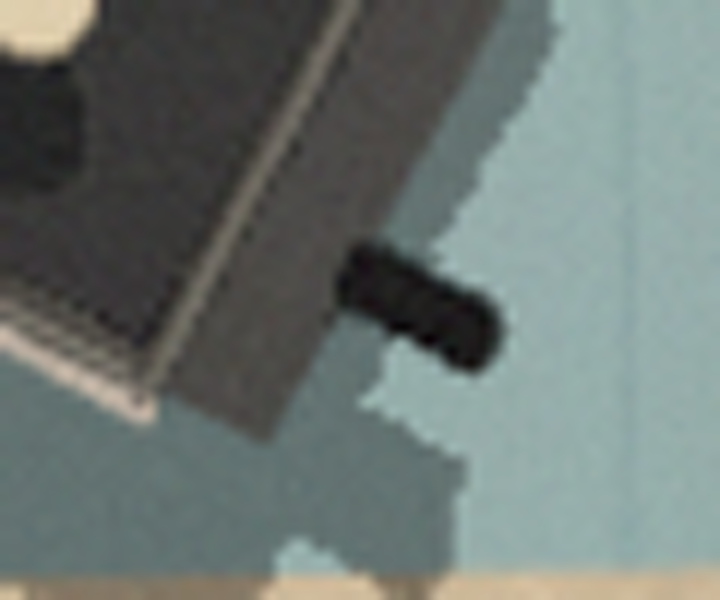

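Run:
```python
from h import *
st();print(sign_off())
```

```text
t 22.62 case [133.8 211.6 379.8] turn needed -0.03 F [-0.1  0.2  1. ] Fcase [0.1 0.2] w -0.1 q [ 53.  10.   3.   0. -83. -82.]
the job is handed in; nothing more can be done
None
```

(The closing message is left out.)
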